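# Put the plug gauge away in its hinged case

## Task

Put the double-ended plug gauge back into the open case, lying in the two V cradles with its long end in the long bay. Then swing the upper shell over gently, without slamming it, and press it home so that the two halves meet edge to edge all round, and only then fold the steel hasp down flat against the case's front. Leave the other things on the bench where they are.

Things in the scene. Friction and masses are not known exactly. Their poses are not given: they have to be found in the camera images.
- gauge: Steel double-ended plug gauge, 136 mm long, 0.28 to 0.56 kg, lying on the bench, axis level, 20 mm up. Origin on the axis, mid-handle; x along the axis to the long end. Dark round handle, diameter 20, out to 30 mm each side; hexagonal collars 40 mm across flats at 30 to 40 mm; bright plugs, diameter 26: long one +40 to +80 mm, short one -40 to -56 mm. Grip across the handle.
- gauge_long (a point): Centre of the gauge's long end face, 80 mm from its origin.
- case: Grey clamshell case, fixed to the bench: lower half 116 (x) by 158 (y), 32 mm high, walls and floor 4 mm. Origin: centre of its underside, z up, x from the front (hasp side) to the hinge side, y along the hinge. Inside, two black V cradles: y 33 to 63 mm for the long plug, y -67 to -57 mm for the short one; between them it is open to the floor (108 by 90 mm) for the collars and fingers.
- cradle (a point): Where the gauge's origin belongs: in the case at x 0, y -12, z 32 mm (rim plane). The cradles' 45 degree faces meet 18.4 mm below the rim plane, so the gauge's axis comes to lie in the rim plane. It has 5 mm of play along y each way; the wrong way round it does not fit.
- long_bay (a point): Where the centre of the gauge's long end face belongs: in the case at x 0, y 68, z 32 mm.
- hinge_mid (a point): Middle of the upper shell's hinge line: in the case at x 58, y 0, z 32 mm, the line running along y.
- lid (a joint): Upper shell: 0 = shut edge to edge, 1.57 = upright, at most 2.0 (leaning back). A hollow half, 116 by 158 mm, 32 mm deep, 0.25 kg, hinged on the far side. A stiff hinge (0.28 N m) holds it wherever it is left: push it over from behind and press it down to the end; nothing springs back.
- lid_front (a point): Middle of the upper shell's outer front edge: 116 mm from the hinge line along the shell, on its flat outer face, 32 mm off the rim plane.
- hasp (a joint): Hasp's angle to the upper shell's front wall: 0 = flat on the wall (hanging down over the seam when shut), 1.57 = straight out in front, at most 1.9. Stays where left; folds with under 1 N. Steel plate 30 wide (y), 36 long, 3 mm thick. Pivot along y, 3 mm in front of the wall; with the shell shut it is in the case at x -61, y 0, z 50 mm.
- hasp_end (a point): Middle of the hasp's free edge, 36 mm from its pivot.
- bolt: Bystander, not the gauge: hexagon bolt with its nut on, 100 mm long, 36 mm across flats, lying on the bench; origin on its axis.
- wrench: Bystander: steel wrench lying flat.
- screwdriver: Bystander: screwdriver lying flat.
- oil_bottle: Bystander: white plastic bottle, 56 mm across, 130 mm high, standing.
- bearing_ring: Bystander: steel ring, 62 mm across, 18 mm high, lying flat.
- v_block: Bystander: dark steel V-block, 50 by 70 mm, 40 mm high.
- tin: Bystander: open metal tin, 70 mm across, 60 mm high.
Things that resemble listed ones, but are neither listed nor needed, are in the scene too. What is shaped like the case but pink or red is not meant.

How it is judged:
By the outcome, as a careful person would: the job done as asked, in the order asked, and still so for the second after the job is handed in, with the robot touching nothing.
It also fails if it takes over 72 s, if anything falls off the work surface, if the arm or the gripper's body presses on something with over 40 N, if the wrist force passes 120 N, or if a joint passes its speed limit or range.

## Robot

A 6-joint arm with a two-finger parallel gripper is mounted at the origin on the work surface. World frame = base frame: x ahead of the robot, y to its left, z up, the work surface at z = 0. Lengths are in mm, angles in degrees, forces in N, time in s.
With the tool pointing down it reaches from about 300 to 850 mm from the base axis. Payload 4.2 kg.
Tool frame: the origin (TCP) lies midway between the tips of the shut fingers; the grasp point (between the pads) lies env.grip_depth behind it (env.grip_depth is the distance from the TCP to the grasp point, in mm); z points along the fingers, y is the direction in which the jaws open and shut (so a half turn about z gives the same grasp; the last joint's range is limited). The gripper opens to 91 mm and grips with 3 to 60 N. Pads are 32 mm wide; open, the fingers measure 118 mm over their backs; the gripper's body (76 mm by 178 mm) begins 60 mm behind the grasp point.
Start: joints at [-69.041, 18.312, 89.639, -0, 72.044, -1.146], TCP at [216.377, -532.751, 213.976] pointing down, gripper open.
Joint ranges: [-177.97, 177.97], [-48.28, 115.42], [12.27, 149.76], [-77.06, 257.06], [2.81, 150.46], [-146.56, 146.56]. Speed limits (degrees/s): [147.25, 147.25, 180, 180, 180, 180].

## Interface

Orientations are given as [roll, pitch, yaw] about the fixed x, y, z axes, in that order (R = Rz(yaw) Ry(pitch) Rx(roll)).
In Python, from workcell import env, cams, spotter gives the robot as it stands.
- The arm moves only by the tool apply_moves, never from a script. Its argument "plan" is a list of rows, each an object with "jaw": the closure, from 0 (fully open) to 1 (shut); "delta_pos": the shift along the tool's x, y, z in mm, a list of three; "spin": the turn about the tool's z in rad. In form: [{"jaw": jaw, "delta_pos": [dx, dy, dz], "spin": spin}, ...]. A call has exactly 8 rows; each row is the pose to reach, as a shift and turn from the pose measured when the call began, along the tool's axes at that moment; what a row does not reach only later rows make up. A row lasts 1/8 s, in which the tool goes at most 62.5 mm and 10.7 degrees, less where a joint would pass 70% of its speed; a pose out of reach is approached as far as the arm can. A call with a gripper value outside its range is refused whole. The fingers move at their own pace and stop on an object; "squeeze" is the grip in N (left out, the last holds). Time passes only in rows, so rows that repeat a pose let the fingers close, or fill a call up. It gives the time, the measured TCP pose, the force and the opening at its end, in the units of the state.
- env.state(): the state, without advancing time (a new reading comes with each control period).
- cams.grab_frame(name): name is "scene" or "top" or "wrist"; returns the picture (420x560x3 uint8, red, green, blue); there is no depth.
- cams.calibration(name): a dict with "camera_matrix" (3x3 intrinsics, pixels), "rvec" (rotation vector, rad) and "tvec" (3), from world to camera coordinates, as OpenCV has them. Camera axes: x right, y down, z forward; pixel columns grow to the right and rows downward; lengths in mm; the calibration is good to about 2 mm. The wrist camera is an equidistant fisheye: a pixel r from the principal point sees the ray r / f radians off the axis. A picture is of the moment at which its call begins: read the wrist's pose just before it. calibration takes no time and is no camera call; for the wrist camera it gives the pose at the moment of the call.
- env.job_done(): hands the job in, once; it reports no verdict.
Trained networks look in the newest picture that a camera, given by its name, has taken for a name from the list of things; names that differ only in an ending like _2 or _b are one class to them, and where a whole thing is asked for, a point or a joint stands for the part that bears it (a point fixed in the world has none). Each returns a list of dicts, best first, with "confidence" (0 to 1); they miss things now and then, are a little off and sometimes report something else, mostly with a low value. They report only what shows in the picture. A call takes as long as a camera call. They do not tell look-alikes from the thing itself.
- spotter.masks_of(camera, target): "region" (420x560 bool, what is visible of it) and "extent" ([left, top, right, bottom] in pixels, round what is visible of it).
The state is a dict: "time_s": time; "qpos": joint angles; "qvel": joint speeds; "effort": joint torques, N m; "ee_pos": TCP position; "ee_rot": TCP orientation; "force": force on the tool from outside, world axes, zero at the start; "torque": the same for the moment, N m; "gripper_width": finger opening in mm.
Only numpy, scipy, OpenCV 4.12 (cv2) and the standard library are available. Lean on these libraries where they do the work, as an engineer would, in place of code of your own. Each camera call takes 0.05 s, during which the arm holds its last target.

## Working session

There is one attempt and no reset: what is moved stays moved. The work goes in short steps, Python scripts to look and compute and a tool call to move; the robot and the scene stay as the last step left them, time stands still between calls to the robot, and variables do not carry over. Pictures are saved under pics/ and viewed, and the job is handed in when it is done.

Besides the shell and the picture viewer there is one more tool, called after "Emit:" as name(argument=value, ...), one argument or row to a line, values as JSON. apply_moves: Moves the arm, as the interface text tells. Its arguments: {"type":"object","properties":{"plan":{"type":"array"},"squeeze":{"type":"number"}},"required":["plan"]}

```bash
ls; mkdir -p pics
python3 - <<'E'
from workcell import env, cams, spotter
import cv2
print(env.state(), env.grip_depth)
for n in ["scene","top","wrist"]:
    im=cams.grab_frame(n); cv2.imwrite(f"pics/a_{n}.png",im[:,:,::-1])
    print(n,cams.calibration(n))
E
```

```text
pics
{'time_s': 0.0, 'qpos': array([-6.90430382e+01,  1.83495965e+01,  8.97068944e+01, -2.06541723e-03,
        7.20439386e+01, -1.14567823e+00]), 'qvel': array([-0.02196018,  0.04579689,  0.14802404,  0.03523007,  0.07129869,
        0.03808908]), 'effort': array([-4.64546301e-04, -4.12463844e+01, -2.31972206e+01,  7.27790734e-02,
        4.55522840e-02, -1.10766537e-04]), 'ee_pos': array([ 216.16188301, -532.26707586,  213.13747454]), 'ee_rot': array([-1.79899551e+02, -4.47334201e-05,  2.21032784e+01]), 'force': array([-0.41725535,  0.36080578,  0.25828534]), 'torque': array([ 0.00348096, -0.02908037,  0.07234632]), 'gripper_width': 91.05865106024633} 18.8
scene {'camera_matrix': array([[441.5968174 ,   0.        , 276.491394  ],
       [  0.        , 441.5968174 , 213.55704696],
       [  0.        ,   0.        ,   1.        ]]), 'rvec': array([ 2.32574964,  0.60371449, -0.22366457]), 'tvec': array([-518.87325348, -116.38275791, 1337.7077367 ])}
top {'camera_matrix': array([[383.34302063,   0.        , 287.05346873],
       [  0.        , 383.34302063, 210.76403955],
       [  0.        ,   0.        ,   1.        ]]), 'rvec': array([ 2.18035802, -2.18691983,  0.06864099]), 'tvec': array([  73.31659779,  563.05770239, 1100.11540384])}
wrist {'camera_matrix': array([[325.1922621 ,   0.        , 278.85468446],
       [  0.        , 325.1922621 , 210.04602074],
       [  0.        ,   0.        ,   1.        ]]), 'rvec': array([-2.42518855,  1.63294216,  0.21043687]), 'tvec': array([-574.40626207,  -28.72183072,  390.39513062])}
```

View pics/a_scene.png

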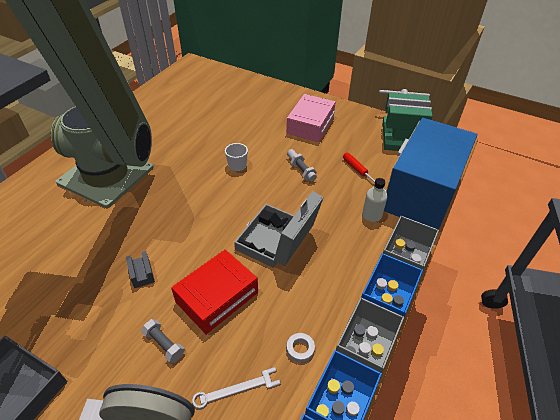

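View pics/a_top.png

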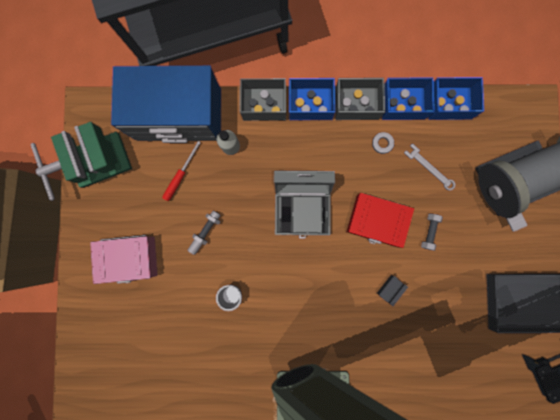

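View pics/a_wrist.png

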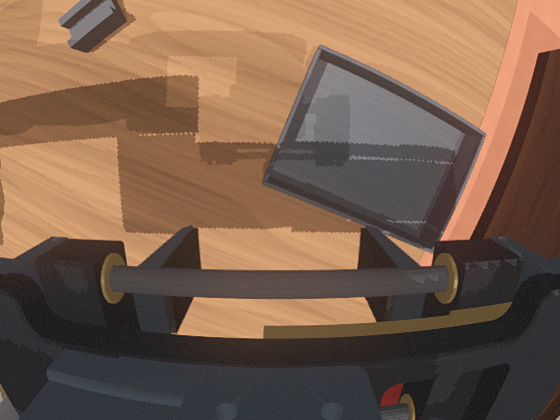

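```bash
cat > h.py <<'E'
import numpy as np, cv2
from workcell import env, cams, spotter
def ray(n,px,cal=None):
    c=cal or cams.calibration(n);K=c["camera_matrix"];R=cv2.Rodrigues(c["rvec"])[0];t=c["tvec"]
    px=np.asarray(px,float)
    if n=="wrist":
        d=(px-K[:2,2])/K[0,0];r=np.hypot(*d);v=np.array([*(d/r*np.sin(r)),np.cos(r)]) if r>0 else np.array([0,0,1.])
    else: v=np.array([*((px-K[:2,2])/K[0,0]),1.])
    return -R.T@t, R.T@v/np.linalg.norm(v)
def onz(n,px,z,cal=None):
    o,d=ray(n,px,cal); return o+d*(z-o[2])/d[2]
def proj(n,P,cal=None):
    c=cal or cams.calibration(n);K=c["camera_matrix"];R=cv2.Rodrigues(c["rvec"])[0]
    p=R@np.asarray(P,float)+c["tvec"]
    if n=="wrist":
        r=np.hypot(p[0],p[1]);th=np.arctan2(r,p[2]);return K[:2,2]+K[0,0]*th*p[:2]/r
    return K[:2,2]+K[0,0]*p[:2]/p[2]
def tri(obs):
    A=np.zeros((3,3));b=np.zeros(3)
    for n,px,c in obs:
        o,d=ray(n,px,c);M=np.eye(3)-np.outer(d,d);A+=M;b+=M@o
    return np.linalg.solve(A,b)
E
python3 - <<'E'
import cv2,numpy as np
t=cv2.imread("pics/a_top.png");s=cv2.imread("pics/a_scene.png")
def c(im,x,y,w=50,h=37): return cv2.resize(im[y-h:y+h,x-w:x+w],(400,296),interpolation=cv2.INTER_CUBIC)
cv2.imwrite("pics/b.png",np.vstack([np.hstack([c(t,205,232),c(t,432,231)]),np.hstack([c(s,302,165),c(s,163,340)])]))
cv2.imwrite("pics/b2.png",np.hstack([c(t,303,205),c(s,280,230,60,44)]))
E
```

```text
(no output)
```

View pics/b.png

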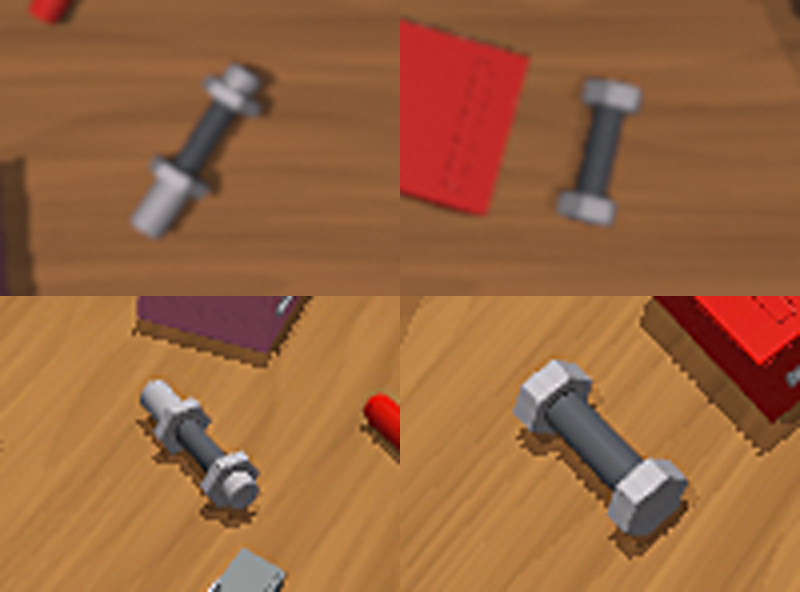

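View pics/b2.png

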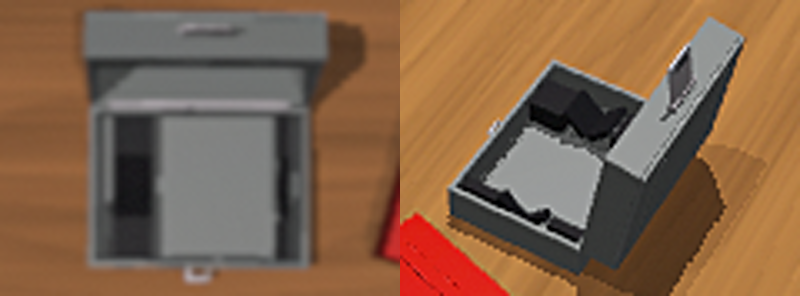

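Run:
```python
from h import *
for P in [(0,0,0),(216,-532,213),(216,-532,0)]:
    print(P,proj("top",P),proj("scene",P))
print("gauge ends",onz("top",(194.5,246.5),20),onz("top",(214.5,213.5),20))
print("scene", [onz("scene",p,20) for p in [(290,153),(312,175)]])
# crop pixel -> case corners: crop origin (253,168), scale 4
f=lambda x,y:(253+x/4,168+y/4)
for p in [(90,265),(312,265),(310,105),(92,105)]: print("case",onz("top",f(*p),32))
for p in [(85,12),(327,12),(325,60),(85,58)]: print("lidtop z148",onz("top",f(*p),148))
g=lambda x,y:(220+x*120/400,186+y*88/296)
for p in [(555,62),(450,190),(580,262)]: print("scene case",onz("scene",g(p[0]-400,p[1]),32))
im=cams.grab_frame("top");
```

```text
(0, 0, 0) [312.6011576 406.9654923] [105.20377183 175.13740261]
(216, -532, 213) [544.2508623  351.94933357] [-49.06872641 299.82667122]
(216, -532, 0) [495.53396376 330.00663005] [  3.35871278 353.30609301]
gauge ends [460.04261805 340.8044797   20.        ] [555.91349947 283.61379918  20.        ]
scene [array([448.99543362, 347.84374116,  20.        ]), array([553.96763976, 289.06989071,  20.        ])]
case [494.80518073 104.97856464  32.        ]
case [494.35119806 -54.57110927  32.        ]
case [609.93541308 -54.35704176  32.        ]
case [610.48258111 103.44488758  32.        ]
lidtop z148 [658.33792355 103.93682644 148.        ]
lidtop z148 [657.73447306 -53.49348853 148.        ]
lidtop z148 [626.2905983  -51.84002164 148.        ]
lidtop z148 [628.16723722 103.95216607 148.        ]
scene case [502.36104881 105.86289261  32.        ]
scene case [499.57482716 -50.62674917  32.        ]
scene case [618.73757275 -60.86633747  32.        ]
```

```bash
cat >> h.py <<'E'
def mv(target, yaw=None):
    s=env.state();p=s["ee_pos"];ps=np.radians(s["ee_rot"][2]);w=np.asarray(target,float)-p
    R=np.array([[np.cos(ps),np.sin(ps),0],[np.sin(ps),-np.cos(ps),0],[0,0,-1]])
    sp=None if yaw is None else -((np.radians(yaw)-ps+np.pi)%(2*np.pi)-np.pi)
    print("delta",np.round(R@w,1),"spin",sp,"| pos",np.round(p,1),np.round(s["ee_rot"],2),"t",s["time_s"],"F",np.round(s["force"],1),"w",round(s["gripper_width"],1))
E
python3 - <<'E'
from h import *
o,d=ray("wrist",(278.85,210.05)); print(o,d, env.state()["ee_pos"])
mv((490,300,215),149)
E
```

```text
[ 281.49120014 -506.200234    384.49544733] [-0.23370623 -0.09387415 -0.96776497] [ 216.27881143 -532.47296434  213.45724935]
delta [ 566.8 -668.3   -1.5] spin -2.21476450655463 | pos [ 216.3 -532.5  213.5] [-179.94   -0.     22.1 ] t 0.2 F [ 0.5  1.2 -0.9] w 91.5
```

Emit:
apply_moves(
  plan=[
    {"jaw": 0,"delta_pos": [38,-45,0],"spin": -0.14},
    {"jaw": 0,"delta_pos": [76,-90,0],"spin": -0.28},
    {"jaw": 0,"delta_pos": [114,-135,0],"spin": -0.42},
    {"jaw": 0,"delta_pos": [152,-180,0],"spin": -0.56},
    {"jaw": 0,"delta_pos": [190,-225,0],"spin": -0.7},
    {"jaw": 0,"delta_pos": [228,-270,0],"spin": -0.84},
    {"jaw": 0,"delta_pos": [266,-315,0],"spin": -0.98},
    {"jaw": 0,"delta_pos": [304,-360,0],"spin": -1.12},
  ],
)

```text
time_s: 1.2
ee_pos: [362.7, -82.8, 214.0]
ee_rot: [180.0, -0.0, 86.5]
force: [1.6, -0.1, -1.2]
gripper_width: 91.2
```

Run:
```python
from h import *
mv((490,300,215),149)
```

```text
delta [389.8 103.8  -1. ] spin -1.0905314546126874 | pos [362.7 -82.8 214. ] [ 1.7996e+02 -4.0000e-02  8.6520e+01] t 1.2 F [ 1.6 -0.1 -1.2] w 91.2
```

Emit:
apply_moves(
  plan=[
    {"jaw": 0,"delta_pos": [56,15,0],"spin": -0.16},
    {"jaw": 0,"delta_pos": [112,30,0],"spin": -0.31},
    {"jaw": 0,"delta_pos": [168,45,0],"spin": -0.47},
    {"jaw": 0,"delta_pos": [224,60,0],"spin": -0.62},
    {"jaw": 0,"delta_pos": [280,75,0],"spin": -0.78},
    {"jaw": 0,"delta_pos": [336,90,0],"spin": -0.93},
    {"jaw": 0,"delta_pos": [390,104,0],"spin": -1.09},
    {"jaw": 0,"delta_pos": [390,104,0],"spin": -1.09},
  ],
)

```text
time_s: 2.2
ee_pos: [490.8, 303.4, 213.3]
ee_rot: [179.9, -0.0, 149.2]
force: [-0.4, -0.5, -0.1]
gripper_width: 90.8
```

Run:
```python
from h import *
s=env.state();c=cams.calibration("wrist");im=cams.grab_frame("wrist");cv2.imwrite("pics/c.png",im[:,:,::-1])
np.save("c_cal.npy",c,allow_pickle=True)
mv((490,300,215),149)
for r in spotter.masks_of("wrist","gauge")[:3]: print(r["confidence"],r["extent"])
```

```text
delta [-0.6 -1.1 -1.6] spin 0.0011269312435433498 | pos [490.  301.3 213.4] [-1.7996e+02 -2.0000e-02  1.4906e+02] t 2.25 F [ 0.1 -0.1  1.1] w 91.4
0.67 [173.4, 309.6, 202.0, 334.3]
0.55 [272.6, 132.8, 313.4, 252.4]
```

View pics/c.png

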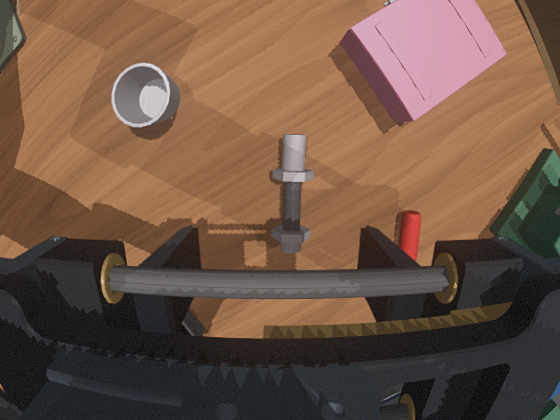

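Run:
```python
from h import *
c=np.load("c_cal.npy",allow_pickle=True).item()
im=cv2.imread("pics/c.png");cv2.imwrite("pics/c2.png",cv2.resize(im[120:270,230:360],(650,750)[:2],interpolation=cv2.INTER_CUBIC)[:600*750//750])
for p in [(293,136),(292,181),(291.5,228),(291,249)]: print(p,onz("wrist",p,20,c).round(1))
```

```text
(293, 136) [445.9 348.1  20. ]
(292, 181) [489.3 321.3  20. ]
(291.5, 228) [537.2 292.6  20. ]
(291, 249) [559.9 278.8  20. ]
```

Run:
```python
import cv2
im=cv2.imread("pics/c.png");cv2.imwrite("pics/c3.png",cv2.resize(im[125:260,235:350],(460,540),interpolation=cv2.INTER_CUBIC))
```

```text
(no output)
```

View pics/c3.png

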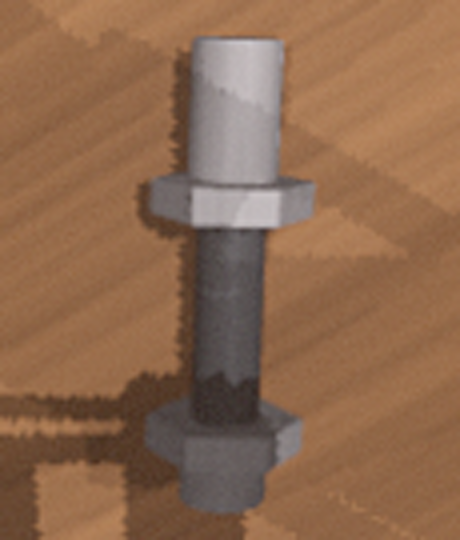

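Run:
```python
from h import *
c=np.load("c_cal.npy",allow_pickle=True).item()
for p in [(402,235),(400,255)]: print(p,onz("wrist",p,10,c).round(1))
mv((513,307,40),149);mv((513,307,6),149)
```

```text
(402, 235) [622.1 408.1  10. ]
(400, 255) [646.2 394.4  10. ]
delta [-16.4  17.9 173.7] spin -0.00028227867204932977 | pos [489.7 300.1 213.7] [-1.7994e+02 -2.0000e-02  1.4898e+02] t 2.3 F [-0.3 -0.   0.6] w 91.5
delta [-16.4  17.9 207.7] spin -0.00028227867204932977 | pos [489.7 300.1 213.7] [-1.7994e+02 -2.0000e-02  1.4898e+02] t 2.3 F [-0.3 -0.   0.6] w 91.5
```

Emit:
apply_moves(
  plan=[
    {"jaw": 0.4,"delta_pos": [-16,17,45],"spin": 0},
    {"jaw": 0.4,"delta_pos": [-16,17,90],"spin": 0},
    {"jaw": 0.4,"delta_pos": [-16,17,135],"spin": 0},
    {"jaw": 0.4,"delta_pos": [-16,17,160],"spin": 0},
    {"jaw": 0.4,"delta_pos": [-16,17,175],"spin": 0},
    {"jaw": 0.4,"delta_pos": [-16,17,175],"spin": 0},
    {"jaw": 0.4,"delta_pos": [-16,17,175],"spin": 0},
    {"jaw": 0.4,"delta_pos": [-16,17,175],"spin": 0},
  ],
)

```text
time_s: 3.3
ee_pos: [512.8, 306.6, 40.0]
ee_rot: [179.9, 0.1, 149.0]
force: [0.6, -0.8, -0.3]
gripper_width: 54.4
```

Run:
```python
from h import *
c=cams.calibration("wrist");im=cams.grab_frame("wrist");cv2.imwrite("pics/d.png",im[:,:,::-1])
mv((513,307,6),149)
for P in [(513,307,20),(513+80*np.cos(np.radians(149)),307+80*np.sin(np.radians(149)),20)]: print(proj("wrist",P,c))
```

```text
delta [-0.1  0.5 33.8] spin -0.0003823935568698644 | pos [512.6 306.6  39.8] [1.7995e+02 4.0000e-02 1.4898e+02] t 3.35 F [ 0.2  0.2 -0.7] w 54.8
[280.05801802 242.7939086 ]
[280.04239209 111.67603175]
```

View pics/d.png

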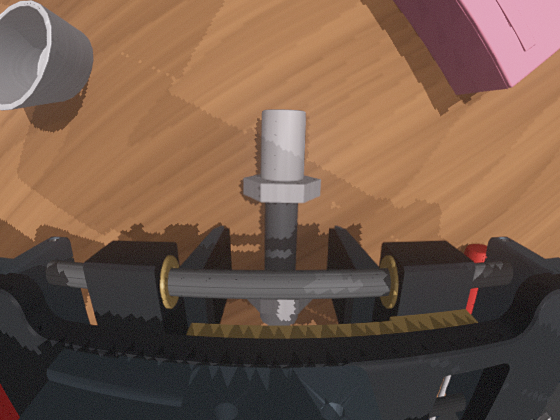

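Emit:
apply_moves(
  plan=[
    {"jaw": 0.4,"delta_pos": [0,1,15],"spin": 0},
    {"jaw": 0.4,"delta_pos": [0,1,28],"spin": 0},
    {"jaw": 0.4,"delta_pos": [0,1,33],"spin": 0},
    {"jaw": 0.4,"delta_pos": [0,1,33],"spin": 0},
    {"jaw": 0.9,"delta_pos": [0,1,33],"spin": 0},
    {"jaw": 0.9,"delta_pos": [0,1,33],"spin": 0},
    {"jaw": 0.9,"delta_pos": [0,1,33],"spin": 0},
    {"jaw": 0.9,"delta_pos": [0,1,33],"spin": 0},
  ],
  squeeze=45,
)

```text
time_s: 4.35
ee_pos: [513.3, 307.5, 7.0]
ee_rot: [179.9, 0.1, 149.0]
force: [-0.1, 0.5, 0.8]
gripper_width: 18.9
```

Run:
```python
from h import *
mv((490,50,120),90)
```

```text
delta [-112.8 -232.7 -113. ] spin 1.0293920684049787 | pos [513.3 307.5   7. ] [1.7994e+02 5.0000e-02 1.4898e+02] t 4.35 F [-0.1  0.5  0.8] w 18.9
```

Emit:
apply_moves(
  plan=[
    {"jaw": 0.9,"delta_pos": [0,0,-40],"spin": 0},
    {"jaw": 0.9,"delta_pos": [0,0,-90],"spin": 0},
    {"jaw": 0.9,"delta_pos": [-20,-30,-140],"spin": 0.17},
    {"jaw": 0.9,"delta_pos": [-40,-70,-160],"spin": 0.34},
    {"jaw": 0.9,"delta_pos": [-65,-110,-160],"spin": 0.51},
    {"jaw": 0.9,"delta_pos": [-85,-150,-160],"spin": 0.69},
    {"jaw": 0.9,"delta_pos": [-110,-190,-160],"spin": 0.86},
    {"jaw": 0.9,"delta_pos": [-135,-230,-160],"spin": 1.03},
  ],
)

```text
time_s: 5.35
ee_pos: [509.5, 39.3, 166.4]
ee_rot: [180.0, -0.0, 89.7]
force: [1.1, -0.2, -2.4]
gripper_width: 19.1
```

Run:
```python
from h import *
mv((470,10,160),90)
```

```text
delta [-29.5 -39.3   6.4] spin -0.005933289732053204 | pos [509.5  39.3 166.4] [ 1.7998e+02 -2.0000e-02  8.9660e+01] t 5.35 F [ 1.1 -0.2 -2.4] w 19.1
```

Emit:
apply_moves(
  plan=[
    {"jaw": 0.9,"delta_pos": [-30,-20,0],"spin": 0},
    {"jaw": 0.9,"delta_pos": [-65,-30,0],"spin": 0},
    {"jaw": 0.9,"delta_pos": [-80,-30,0],"spin": 0},
    {"jaw": 0.9,"delta_pos": [-80,-30,0],"spin": 0},
    {"jaw": 0.9,"delta_pos": [-80,-30,0],"spin": 0},
    {"jaw": 0.9,"delta_pos": [-80,-30,0],"spin": 0},
    {"jaw": 0.9,"delta_pos": [-80,-30,0],"spin": 0},
    {"jaw": 0.9,"delta_pos": [-80,-30,0],"spin": 0},
  ],
)

```text
time_s: 6.35
ee_pos: [479.1, -40.2, 166.4]
ee_rot: [180.0, -0.0, 89.7]
force: [1.0, 0.1, -2.8]
gripper_width: 19.1
```

Run:
```python
from h import *
c=cams.calibration("wrist");im=cams.grab_frame("wrist");cv2.imwrite("pics/e.png",im[:,:,::-1]);np.save("e_cal.npy",c,allow_pickle=True)
mv((490,13,160),90)
print("axis", proj("wrist",env.state()["ee_pos"]+[0,0,13],c),proj("wrist",env.state()["ee_pos"]+[0,80,13],c))
```

```text
delta [53.3 10.7  6.4] spin -0.005445611127417038 | pos [479.  -40.3 166.4] [ 1.7998e+02 -2.0000e-02  8.9690e+01] t 6.4 F [ 0.2 -0.2 -3.1] w 19.1
axis [279.47095457 263.89466561] [278.59405124 107.9184926 ]
```

View pics/e.png

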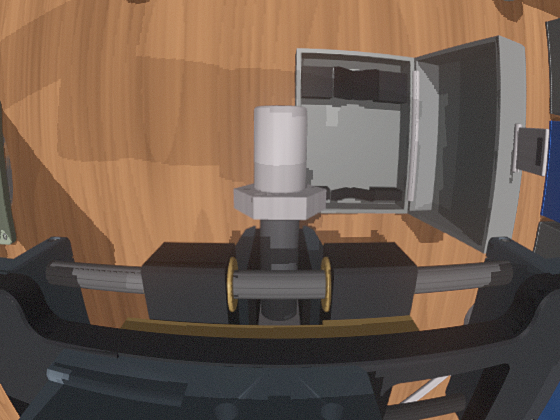

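Run:
```python
from h import *
c=np.load("e_cal.npy",allow_pickle=True).item()
im=cv2.imread("pics/e.png");cv2.imwrite("pics/e2.png",cv2.resize(im[30:255,280:560],(784,630)[:2],interpolation=cv2.INTER_CUBIC)[:600])
for p in [(297,50),(412,58),(408,211)]: print(p,onz("wrist",p,32,c).round(1))
```

```text
(297, 50) [496.3 104.4  32. ]
(412, 58) [610.1 104.3  32. ]
(408, 211) [611.  -50.8  32. ]
```

View pics/e2.png

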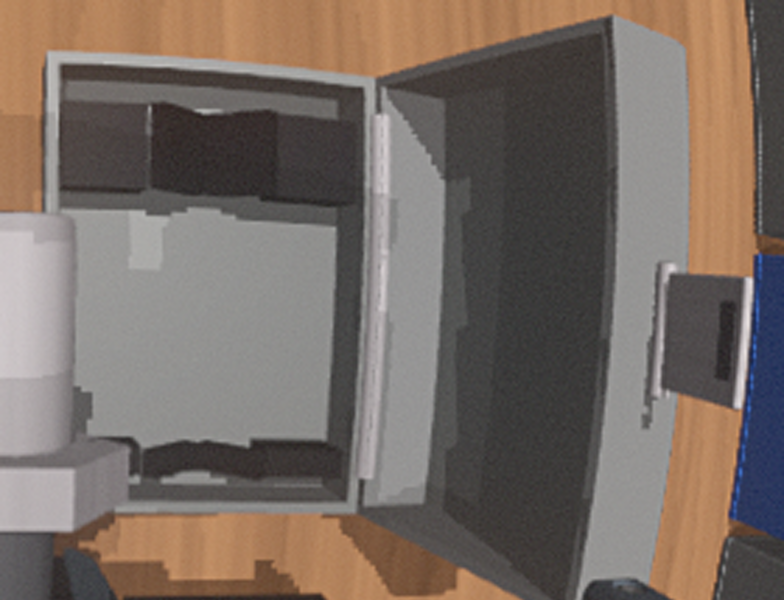

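Emit:
apply_moves(
  plan=[
    {"jaw": 0.9,"delta_pos": [25,-10,0],"spin": 0},
    {"jaw": 0.9,"delta_pos": [54,-20,20],"spin": 0},
    {"jaw": 0.9,"delta_pos": [54,-20,60],"spin": 0},
    {"jaw": 0.9,"delta_pos": [54,-20,95],"spin": 0},
    {"jaw": 0.9,"delta_pos": [54,-20,114],"spin": 0},
    {"jaw": 0.9,"delta_pos": [54,-20,116],"spin": 0},
    {"jaw": 0.9,"delta_pos": [54,-10,116],"spin": 0},
    {"jaw": 0.9,"delta_pos": [54,0,116],"spin": 0},
  ],
)

```text
time_s: 7.4
ee_pos: [481.4, 13.8, 51.5]
ee_rot: [179.8, -0.0, 89.7]
force: [-0.4, 0.3, -2.9]
gripper_width: 19.4
```

Run:
```python
from h import *
mv((558,13.5,50),90);mv((550,13.5,50),90)
```

```text
delta [ 0.2 76.6  1.5] spin -0.005562652170345572 | pos [481.4  13.8  51.5] [ 1.7979e+02 -3.0000e-02  8.9680e+01] t 7.4 F [-0.4  0.3 -2.9] w 19.4
delta [ 0.1 68.6  1.5] spin -0.005562652170345572 | pos [481.4  13.8  51.5] [ 1.7979e+02 -3.0000e-02  8.9680e+01] t 7.4 F [-0.4  0.3 -2.9] w 19.4
```

Emit:
apply_moves(
  plan=[
    {"jaw": 0.9,"delta_pos": [0,15,1],"spin": 0},
    {"jaw": 0.9,"delta_pos": [0,32,1],"spin": 0},
    {"jaw": 0.9,"delta_pos": [0,46,1],"spin": 0},
    {"jaw": 0.9,"delta_pos": [0,52,1],"spin": 0},
    {"jaw": 0.9,"delta_pos": [0,56,1],"spin": 0},
    {"jaw": 0.9,"delta_pos": [0,60,1],"spin": 0},
    {"jaw": 0.9,"delta_pos": [0,64,1],"spin": 0},
    {"jaw": 0.9,"delta_pos": [0,67,1],"spin": 0},
  ],
)

```text
time_s: 8.4
ee_pos: [548.6, 13.4, 50.8]
ee_rot: [179.8, -0.0, 89.7]
force: [0.2, -0.5, -3.2]
gripper_width: 18.8
```

Run:
```python
from h import *
c=cams.calibration("wrist");im=cams.grab_frame("wrist");cv2.imwrite("pics/f.png",im[:,:,::-1]);np.save("f_cal.npy",c,allow_pickle=True)
im=cams.grab_frame("scene");cv2.imwrite("pics/fs.png",cv2.resize(im[130:300,180:400,::-1],(660,510),interpolation=cv2.INTER_CUBIC))
mv((552,13.5,50),90)
```

```text
delta [0.1 3.4 0.8] spin -0.00557178067005637 | pos [548.6  13.4  50.8] [ 1.798e+02 -3.000e-02  8.968e+01] t 8.5 F [-0.5  0.1 -2.7] w 19.3
```

View pics/f.png

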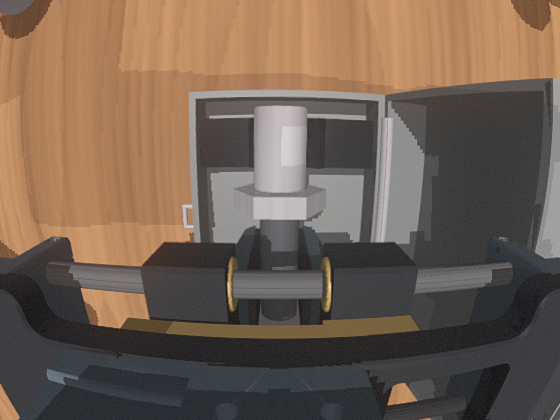

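View pics/fs.png

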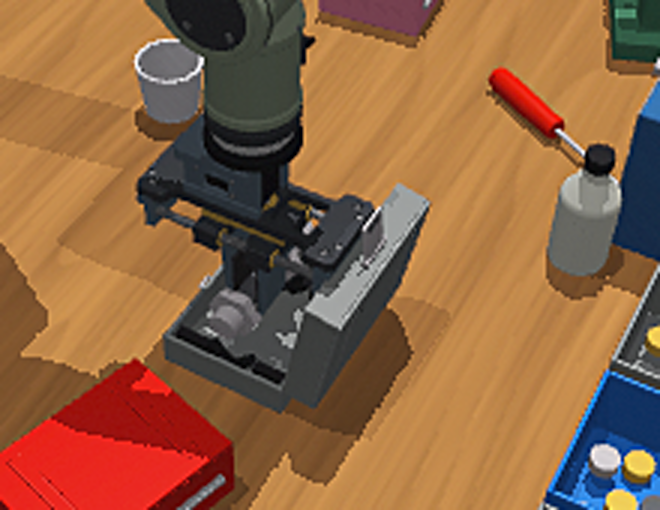

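Run:
```python
from h import *
c=np.load("f_cal.npy",allow_pickle=True).item()
for p in [(190,94),(191,150),(384,96),(380,150)]: print(p,onz("wrist",p,32,c).round(1))
for x in (494.5,610.5): print(proj("wrist",(x,104.5,32),c))
```

```text
(190, 94) [496.5 105.4  32. ]
(191, 150) [496.3  71.8  32. ]
(384, 96) [611.4 104.2  32. ]
(380, 150) [609.5  71.4  32. ]
[186.74175291  95.68629383]
[382.51195804  95.44822043]
```

Emit:
apply_moves(
  plan=[
    {"jaw": 0.9,"delta_pos": [0,4,0],"spin": 0},
    {"jaw": 0.9,"delta_pos": [0,8,0],"spin": 0},
    {"jaw": 0.9,"delta_pos": [0,8,0],"spin": 0},
    {"jaw": 0.9,"delta_pos": [0,4,4],"spin": 0},
    {"jaw": 0.9,"delta_pos": [0,4,10],"spin": 0},
    {"jaw": 0.9,"delta_pos": [0,4,16],"spin": 0},
    {"jaw": 0.9,"delta_pos": [0,4,22],"spin": 0},
    {"jaw": 0.9,"delta_pos": [0,4,26],"spin": 0},
  ],
)

```text
time_s: 9.5
ee_pos: [551.6, 13.4, 23.7]
ee_rot: [179.9, -0.0, 89.7]
force: [0.1, -0.6, -3.4]
gripper_width: 19.0
```

Run:
```python
from h import *
c=cams.calibration("wrist");im=cams.grab_frame("wrist");cv2.imwrite("pics/g.png",im[:,:,::-1])
mv((552.5,13.5,19.5),90)
```

```text
delta [0.1 1.1 3.8] spin -0.005489704842622789 | pos [551.4  13.4  23.3] [ 1.7997e+02 -2.0000e-02  8.9690e+01] t 9.55 F [-0.1  1.2 -3.8] w 19.3
```

View pics/g.png

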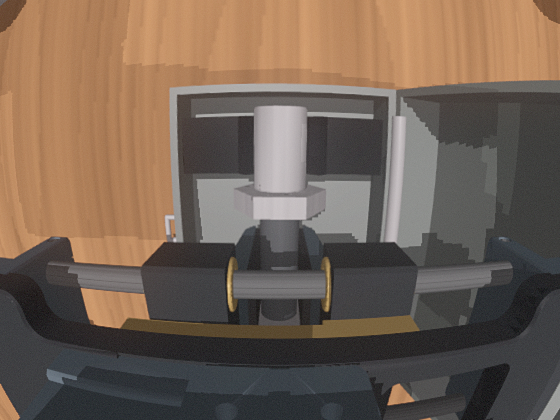

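Emit:
apply_moves(
  plan=[
    {"jaw": 0.9,"delta_pos": [0,1,1],"spin": 0},
    {"jaw": 0.9,"delta_pos": [0,1,2],"spin": 0},
    {"jaw": 0.9,"delta_pos": [0,1,3],"spin": 0},
    {"jaw": 0.9,"delta_pos": [0,1,3.5],"spin": 0},
    {"jaw": 0.9,"delta_pos": [0,1,3.5],"spin": 0},
    {"jaw": 0.9,"delta_pos": [0,1,3.5],"spin": 0},
    {"jaw": 0.9,"delta_pos": [0,1,3.5],"spin": 0},
    {"jaw": 0.9,"delta_pos": [0,1,3.5],"spin": 0},
  ],
)

```text
time_s: 10.55
ee_pos: [552.4, 13.4, 19.8]
ee_rot: [180.0, -0.0, 89.7]
force: [-0.4, 0.3, -2.3]
gripper_width: 19.1
```

Emit:
apply_moves(
  plan=[
    {"jaw": 0.75,"delta_pos": [0,0,0],"spin": 0},
    {"jaw": 0.7,"delta_pos": [0,0,0],"spin": 0},
    {"jaw": 0.65,"delta_pos": [0,0,0],"spin": 0},
    {"jaw": 0.6,"delta_pos": [0,0,0],"spin": 0},
    {"jaw": 0.55,"delta_pos": [0,0,0],"spin": 0},
    {"jaw": 0.5,"delta_pos": [0,0,0],"spin": 0},
    {"jaw": 0.5,"delta_pos": [0,0,0],"spin": 0},
    {"jaw": 0.5,"delta_pos": [0,0,0],"spin": 0},
  ],
)

```text
time_s: 11.55
ee_pos: [552.4, 13.4, 19.8]
ee_rot: [180.0, -0.0, 89.7]
force: [-0.1, -0.4, -0.1]
gripper_width: 45.2
```

Run:
```python
from h import *
c=cams.calibration("wrist");im=cams.grab_frame("wrist");cv2.imwrite("pics/i.png",im[:,:,::-1])
mv((552.5,13.5,200),90)
```

```text
delta [ 1.000e-01  2.000e-01 -1.802e+02] spin -0.0055153094529969415 | pos [552.3  13.4  19.8] [ 1.7998e+02 -2.0000e-02  8.9680e+01] t 11.6 F [-1.   0.2  0.1] w 45.5
```

View pics/i.png

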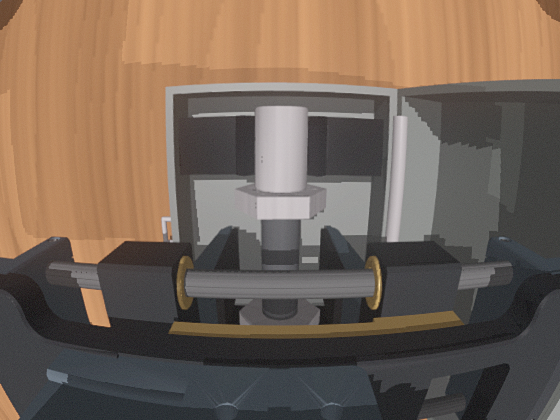

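Run:
```python
from h import *
print("bottle base",onz("top",(232,150),0), "cap(z130)",onz("top",(222,131),130))
print("scene bottle base",onz("scene",(373,217),0))
mv((535,13.5,100),90);mv((720,80,230),90)
```

```text
bottle base [748.321093   236.78955506   0.        ] cap(z130) [769.94679878 244.2806786  130.        ]
scene bottle base [769.5832463  236.35628045   0.        ]
delta [  0.  -17.3 -80.2] spin -0.0055153094529969415 | pos [552.3  13.4  19.8] [ 1.7998e+02 -2.0000e-02  8.9680e+01] t 11.6 F [-1.   0.2  0.1] w 45.5
delta [  67.6  167.3 -210.2] spin -0.0055153094529969415 | pos [552.3  13.4  19.8] [ 1.7998e+02 -2.0000e-02  8.9680e+01] t 11.6 F [-1.   0.2  0.1] w 45.5
```

Emit:
apply_moves(
  plan=[
    {"jaw": 0.5,"delta_pos": [0,0,-6],"spin": 0},
    {"jaw": 0.5,"delta_pos": [0,0,-18],"spin": 0},
    {"jaw": 0.5,"delta_pos": [0,0,-35],"spin": 0},
    {"jaw": 0.5,"delta_pos": [0,-5,-60],"spin": 0},
    {"jaw": 0.5,"delta_pos": [0,-10,-90],"spin": 0},
    {"jaw": 0.9,"delta_pos": [0,-10,-130],"spin": 0},
    {"jaw": 1,"delta_pos": [0,-10,-180],"spin": 0},
    {"jaw": 1,"delta_pos": [10,0,-220],"spin": 0},
  ],
)

```text
time_s: 12.6
ee_pos: [552.2, 23.0, 243.2]
ee_rot: [179.8, -0.0, 89.6]
force: [1.0, 0.4, -0.5]
gripper_width: 18.3
```

Run:
```python
from h import *
c=cams.calibration("wrist");im=cams.grab_frame("wrist");cv2.imwrite("pics/j.png",im[:,:,::-1]);np.save("j_cal.npy",c,allow_pickle=True)
im=cams.grab_frame("scene");cv2.imwrite("pics/js.png",cv2.resize(im[130:300,180:400,::-1],(660,510),interpolation=cv2.INTER_CUBIC))
mv((720,80,235),90)
```

```text
delta [ 56.9 164.1  11. ] spin -0.004972207166233478 | pos [555.6  24.  246. ] [ 1.7928e+02 -7.0000e-02  8.9720e+01] t 12.7 F [-0.3  0.7 -0.9] w 10.1
```

View pics/j.png

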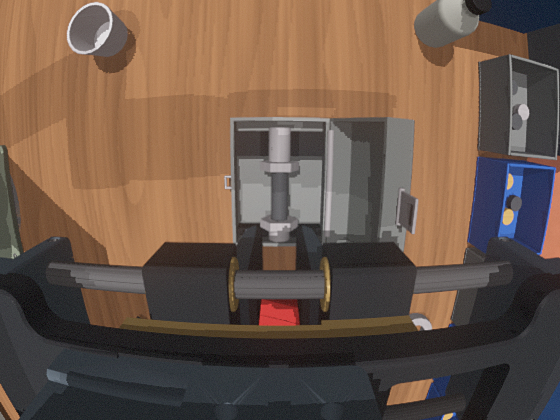

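View pics/js.png

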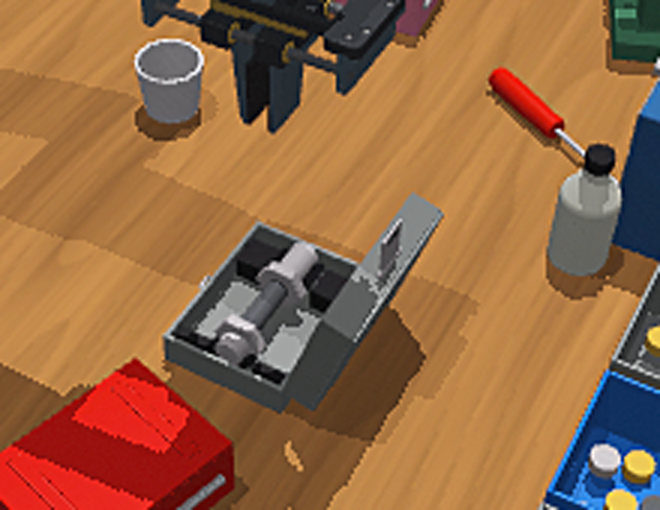

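Run:
```python
from h import *
c=np.load("j_cal.npy",allow_pickle=True).item()
print("long",onz("wrist",(280,128),38,c),"short",onz("wrist",(279,240),38,c), proj("wrist",(553.5,93.5,32),c))
print("case front corner",onz("wrist",(231,119),32,c),"hinge", onz("wrist",(328,119),32,c))
print("hasp", [onz("wrist",p,z,c).round() for p,z in [((400,211),137),((414,211),165)]])
mv((720,80,235),90)
```

```text
long [554.12998777  92.71386288  38.        ] short [552.08196413 -42.32037165  38.        ] [279.42265067 127.32630471]
case front corner [497.00422098 104.43613309  32.        ] hinge [610.39195907 103.71806654  32.        ]
hasp [array([664.,  20., 137.]), array([666.,  27., 165.])]
delta [ 56.9 164.1  11. ] spin -0.004972207166233478 | pos [555.6  24.  246. ] [ 1.7928e+02 -7.0000e-02  8.9720e+01] t 12.7 F [-0.3  0.7 -0.9] w 10.1
```

Emit:
apply_moves(
  plan=[
    {"jaw": 1,"delta_pos": [10,30,4],"spin": 0},
    {"jaw": 1,"delta_pos": [20,60,8],"spin": 0},
    {"jaw": 1,"delta_pos": [32,95,8],"spin": 0},
    {"jaw": 1,"delta_pos": [44,130,8],"spin": 0},
    {"jaw": 1,"delta_pos": [57,170,8],"spin": 0},
    {"jaw": 1,"delta_pos": [57,170,30],"spin": 0},
    {"jaw": 1,"delta_pos": [57,170,70],"spin": 0},
    {"jaw": 1,"delta_pos": [57,170,110],"spin": 0},
  ],
)

```text
time_s: 13.7
ee_pos: [726.8, 80.1, 136.9]
ee_rot: [179.3, -0.1, 89.7]
force: [0.8, 0.6, 0.6]
gripper_width: 0.5
```

Run:
```python
from h import *
c=cams.calibration("wrist");im=cams.grab_frame("wrist");cv2.imwrite("pics/k.png",im[:,:,::-1]);np.save("k_cal.npy",c,allow_pickle=True)
im=cams.grab_frame("scene");cv2.imwrite("pics/ks.png",cv2.resize(im[130:300,180:400,::-1],(660,510),interpolation=cv2.INTER_CUBIC))
mv((690,80,125),90)
```

```text
delta [  0.1 -33.5   7.3] spin -0.005018547627722469 | pos [723.5  79.7 132.3] [179.95   0.    89.71] t 13.8 F [-0.8 -0.3 -0.1] w 0.6
```

View pics/ks.png

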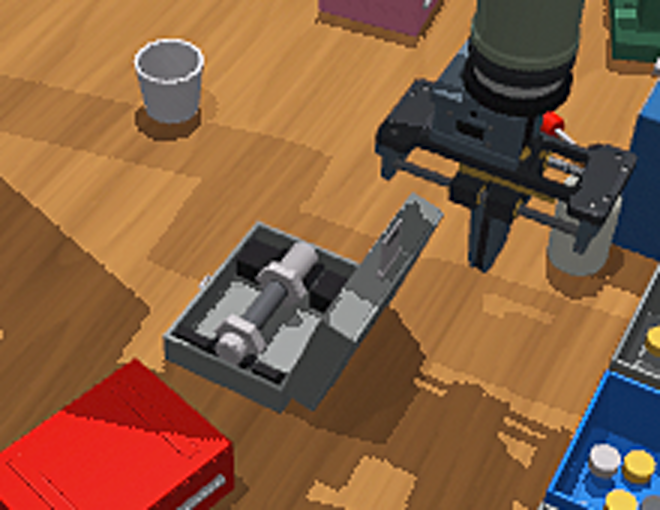

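View pics/k.png

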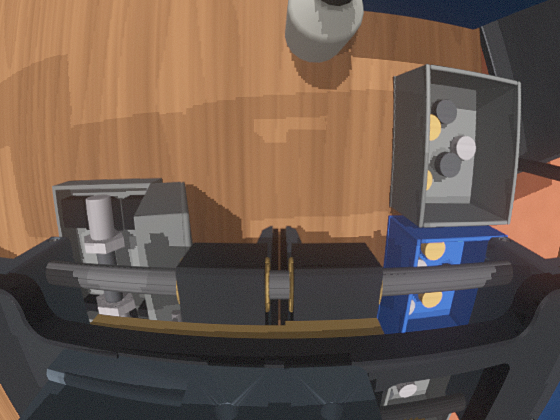

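Emit:
apply_moves(
  plan=[
    {"jaw": 1,"delta_pos": [0,-5,10],"spin": 0},
    {"jaw": 1,"delta_pos": [0,-16,15],"spin": 0},
    {"jaw": 1,"delta_pos": [0,-26,15],"spin": 0},
    {"jaw": 1,"delta_pos": [0,-34,15],"spin": 0},
    {"jaw": 1,"delta_pos": [0,-42,15],"spin": 0},
    {"jaw": 1,"delta_pos": [0,-50,14],"spin": 0},
    {"jaw": 1,"delta_pos": [0,-58,13],"spin": 0},
    {"jaw": 1,"delta_pos": [0,-66,12],"spin": 0},
  ],
  squeeze=30,
)

```text
time_s: 14.8
ee_pos: [660.6, 80.2, 123.1]
ee_rot: [179.4, -0.0, 89.7]
force: [4.0, 0.3, 4.0]
gripper_width: 0.5
```

Run:
```python
from h import *
im=cams.grab_frame("scene");cv2.imwrite("pics/ls.png",cv2.resize(im[130:300,180:400,::-1],(660,510),interpolation=cv2.INTER_CUBIC))
mv((606,80,128),90)
```

```text
delta [ -0.5 -52.8  -5.3] spin -0.004953791303725197 | pos [658.8  80.2 122.7] [ 1.796e+02 -3.000e-02  8.972e+01] t 14.85 F [ 2.  -0.7  2.5] w 0.4
```

View pics/ls.png

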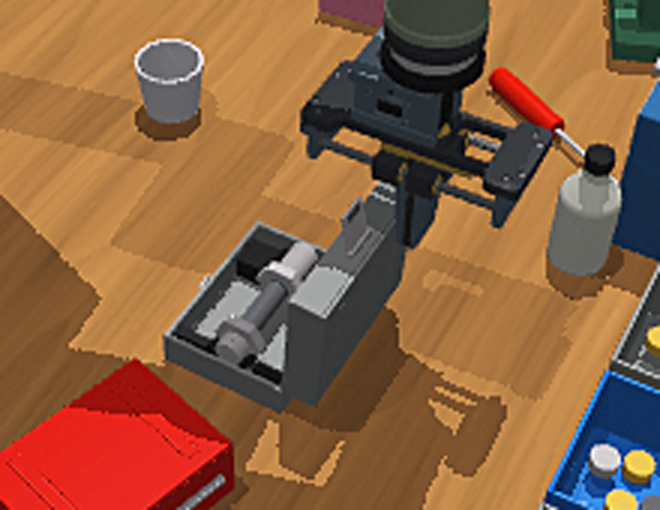

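Emit:
apply_moves(
  plan=[
    {"jaw": 1,"delta_pos": [0,-7,-2],"spin": 0},
    {"jaw": 1,"delta_pos": [0,-14,-4],"spin": 0},
    {"jaw": 1,"delta_pos": [0,-21,-5],"spin": 0},
    {"jaw": 1,"delta_pos": [0,-28,-6],"spin": 0},
    {"jaw": 1,"delta_pos": [0,-35,-6],"spin": 0},
    {"jaw": 1,"delta_pos": [0,-41,-6],"spin": 0},
    {"jaw": 1,"delta_pos": [0,-47,-6],"spin": 0},
    {"jaw": 1,"delta_pos": [0,-53,-5],"spin": 0},
  ],
)

```text
time_s: 15.85
ee_pos: [605.1, 80.5, 127.3]
ee_rot: [179.6, -0.0, 89.7]
force: [2.3, 1.5, 3.1]
gripper_width: 0.4
```

Run:
```python
from h import *
mv((560,80,106),90)
```

```text
delta [ -0.8 -45.1  21.3] spin -0.004932075035916306 | pos [605.1  80.5 127.3] [ 1.7963e+02 -3.0000e-02  8.9720e+01] t 15.85 F [2.3 1.5 3.1] w 0.4
```

Emit:
apply_moves(
  plan=[
    {"jaw": 1,"delta_pos": [0,-6,2],"spin": 0},
    {"jaw": 1,"delta_pos": [0,-12,3.5],"spin": 0},
    {"jaw": 1,"delta_pos": [0,-18,5.5],"spin": 0},
    {"jaw": 1,"delta_pos": [0,-24,8],"spin": 0},
    {"jaw": 1,"delta_pos": [0,-29,11],"spin": 0},
    {"jaw": 1,"delta_pos": [0,-34,14],"spin": 0},
    {"jaw": 1,"delta_pos": [0,-39,17.5],"spin": 0},
    {"jaw": 1,"delta_pos": [0,-44,21],"spin": 0},
  ],
)

```text
time_s: 16.85
ee_pos: [560.6, 80.7, 105.6]
ee_rot: [179.7, -0.0, 89.7]
force: [-0.4, -0.1, 2.9]
gripper_width: 0.8
```

Run:
```python
from h import *
im=cams.grab_frame("scene");cv2.imwrite("pics/ms.png",cv2.resize(im[130:300,180:400,::-1],(660,510),interpolation=cv2.INTER_CUBIC))
mv((535,80,72),90);mv((543,80,87),90)
```

```text
delta [ -0.8 -24.6  33. ] spin -0.004887157282736254 | pos [559.7  80.7 105. ] [ 1.7976e+02 -2.0000e-02  8.9720e+01] t 16.9 F [0.9 0.9 0.3] w 0.5
delta [ -0.8 -16.6  18. ] spin -0.004887157282736254 | pos [559.7  80.7 105. ] [ 1.7976e+02 -2.0000e-02  8.9720e+01] t 16.9 F [0.9 0.9 0.3] w 0.5
```

View pics/ms.png

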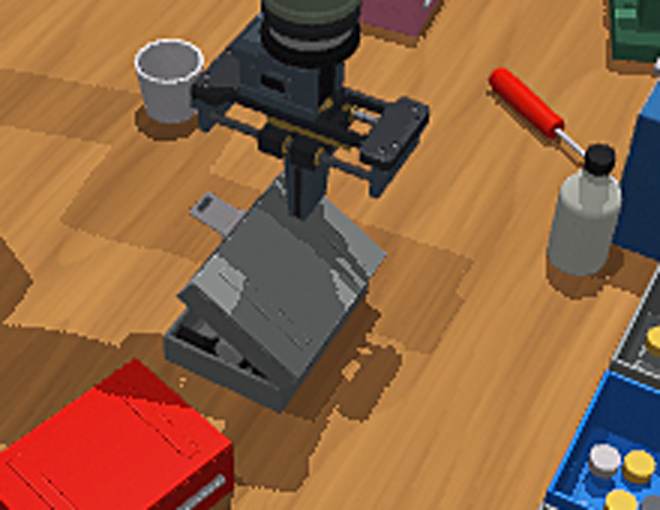

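Emit:
apply_moves(
  plan=[
    {"jaw": 1,"delta_pos": [0,-4,3.5],"spin": 0},
    {"jaw": 1,"delta_pos": [0,-8,8],"spin": 0},
    {"jaw": 1,"delta_pos": [0,-12,13],"spin": 0},
    {"jaw": 1,"delta_pos": [0,-16,18],"spin": 0},
    {"jaw": 1,"delta_pos": [0,-18,21],"spin": 0},
    {"jaw": 1,"delta_pos": [0,-20,24],"spin": 0},
    {"jaw": 1,"delta_pos": [0,-22,27],"spin": 0},
    {"jaw": 1,"delta_pos": [0,-23,30],"spin": 0},
  ],
)

```text
time_s: 17.9
ee_pos: [536.6, 80.8, 74.7]
ee_rot: [179.8, -0.0, 89.7]
force: [-1.5, 0.7, 2.0]
gripper_width: 0.5
```

Run:
```python
from h import *
mv((532,80,64),90)
```

```text
delta [-0.8 -4.6 10.7] spin -0.0048528063531496635 | pos [536.6  80.8  74.7] [ 1.7977e+02 -1.0000e-02  8.9720e+01] t 17.9 F [-1.5  0.7  2. ] w 0.5
```

Emit:
apply_moves(
  plan=[
    {"jaw": 1,"delta_pos": [0,-1,1.5],"spin": 0},
    {"jaw": 1,"delta_pos": [0,-2,3],"spin": 0},
    {"jaw": 1,"delta_pos": [0,-2,4.5],"spin": 0},
    {"jaw": 1,"delta_pos": [0,-3,6],"spin": 0},
    {"jaw": 1,"delta_pos": [0,-3,7.5],"spin": 0},
    {"jaw": 1,"delta_pos": [0,-3,8.5],"spin": 0},
    {"jaw": 1,"delta_pos": [0,-3,9.5],"spin": 0},
    {"jaw": 1,"delta_pos": [0,-3,10.5],"spin": 0},
  ],
)

```text
time_s: 18.9
ee_pos: [533.6, 80.7, 64.2]
ee_rot: [179.8, -0.0, 89.7]
force: [-2.8, -0.2, 8.2]
gripper_width: 0.4
```

Emit:
apply_moves(
  plan=[
    {"jaw": 1,"delta_pos": [0,0,0.5],"spin": 0},
    {"jaw": 1,"delta_pos": [0,0,1],"spin": 0},
    {"jaw": 1,"delta_pos": [0,0,1.2],"spin": 0},
    {"jaw": 1,"delta_pos": [0,0,1.4],"spin": 0},
    {"jaw": 1,"delta_pos": [0,0,1.6],"spin": 0},
    {"jaw": 1,"delta_pos": [0,0,1.8],"spin": 0},
    {"jaw": 1,"delta_pos": [0,0,2],"spin": 0},
    {"jaw": 1,"delta_pos": [0,0,2],"spin": 0},
  ],
)

```text
time_s: 19.9
ee_pos: [533.6, 80.8, 64.1]
ee_rot: [179.7, -0.0, 89.7]
force: [-5.5, -0.5, 14.0]
gripper_width: 0.3
```

Emit:
apply_moves(
  plan=[
    {"jaw": 1,"delta_pos": [0,0,2],"spin": 0},
    {"jaw": 1,"delta_pos": [0,0,2.5],"spin": 0},
    {"jaw": 1,"delta_pos": [0,0,3],"spin": 0},
    {"jaw": 1,"delta_pos": [0,0,3.5],"spin": 0},
    {"jaw": 1,"delta_pos": [0,0,4],"spin": 0},
    {"jaw": 1,"delta_pos": [0,0,4],"spin": 0},
    {"jaw": 1,"delta_pos": [0,0,4],"spin": 0},
    {"jaw": 1,"delta_pos": [0,0,4],"spin": 0},
  ],
)

```text
time_s: 20.9
ee_pos: [533.6, 80.8, 64.1]
ee_rot: [179.7, -0.0, 89.7]
force: [-8.3, -0.2, 27.8]
gripper_width: 0.3
```

Emit:
apply_moves(
  plan=[
    {"jaw": 1,"delta_pos": [0,0,-4],"spin": 0},
    {"jaw": 1,"delta_pos": [0,0,-15],"spin": 0},
    {"jaw": 1,"delta_pos": [-10,-20,-40],"spin": 0},
    {"jaw": 1,"delta_pos": [-40,-50,-60],"spin": 0.17},
    {"jaw": 1,"delta_pos": [-70,-80,-75],"spin": 0.34},
    {"jaw": 1,"delta_pos": [-100,-100,-80],"spin": 0.51},
    {"jaw": 1,"delta_pos": [-130,-110,-80],"spin": 0.68},
    {"jaw": 1,"delta_pos": [-150,-120,-80],"spin": 0.85},
  ],
)

```text
time_s: 21.9
ee_pos: [412.2, -69.9, 143.6]
ee_rot: [179.7, -0.3, 40.7]
force: [-0.1, -0.8, -0.2]
gripper_width: 0.1
```

Run:
```python
from h import *
c=cams.calibration("wrist");im=cams.grab_frame("wrist");cv2.imwrite("pics/n.png",im[:,:,::-1]);np.save("n_cal.npy",c,allow_pickle=True)
im=cams.grab_frame("scene");cv2.imwrite("pics/ns.png",cv2.resize(im[150:300,180:380,::-1],(800,600),interpolation=cv2.INTER_CUBIC))
mv((470,25.5,120),0)
```

```text
delta [106.5 -34.1  23.4] spin 0.7132368263677904 | pos [411.7 -70.  143.4] [179.78  -0.25  40.87] t 22.0 F [-0.2 -0.9  0. ] w 0.5
```

View pics/n.png

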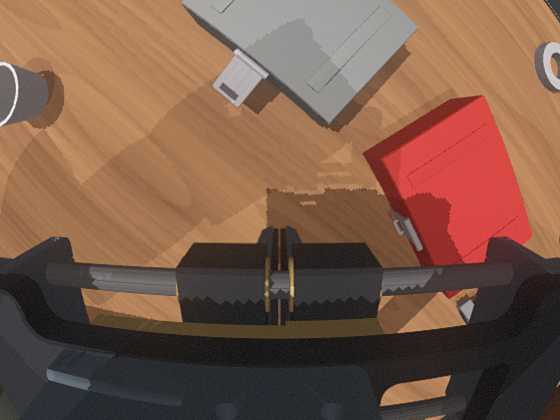

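View pics/ns.png

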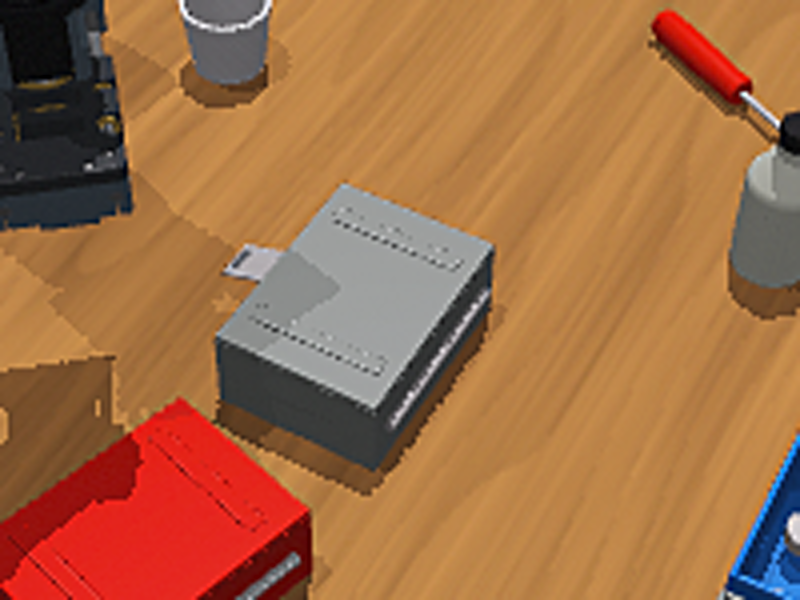

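```bash
python3 - <<'E'
from h import *
c=np.load("n_cal.npy",allow_pickle=True).item()
# hasp plate corners in n.png approx
for p in [(213,88),(240,106),(233,53),(267,75)]: print(p,onz("wrist",p,51,c).round(1))
for p in [(183,5),(329,126)]: print(p,onz("wrist",p,64,c).round(1))
mv((440,25.5,110),180)
E
python3 -c "
import cv2
im=cv2.imread('pics/n.png');cv2.imwrite('pics/n2.png',cv2.resize(im[0:140,170:350],(720,560),interpolation=cv2.INTER_CUBIC))"
```

```text
(213, 88) [456.7  38.2  51. ]
(240, 106) [459.2  11.2  51. ]
(233, 53) [489.3  44.7  51. ]
(267, 75) [492.5  11.1  51. ]
(183, 5) [495.2 102.1  64. ]
(329, 126) [492.3 -52.3  64. ]
delta [ 83.8 -53.7  33.4] spin -2.4283558272220027 | pos [411.7 -70.  143.4] [179.78  -0.25  40.87] t 22.0 F [-0.2 -0.9  0. ] w 0.5
```

View pics/n2.png

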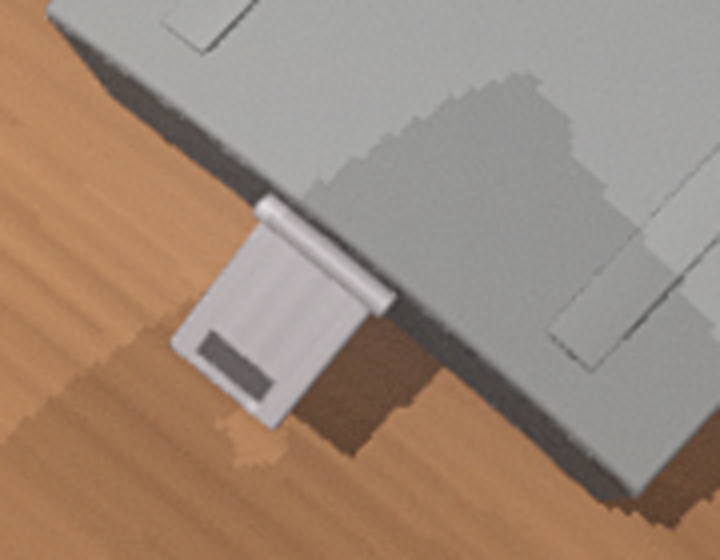

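Emit:
apply_moves(
  plan=[
    {"jaw": 0.78,"delta_pos": [10,-10,0],"spin": -0.18},
    {"jaw": 0.78,"delta_pos": [20,-20,0],"spin": -0.36},
    {"jaw": 0.78,"delta_pos": [32,-30,0],"spin": -0.54},
    {"jaw": 0.78,"delta_pos": [44,-38,0],"spin": -0.72},
    {"jaw": 0.78,"delta_pos": [56,-44,0],"spin": -0.9},
    {"jaw": 0.78,"delta_pos": [68,-50,0],"spin": -1.08},
    {"jaw": 0.78,"delta_pos": [76,-54,0],"spin": -1.26},
    {"jaw": 0.78,"delta_pos": [84,-54,0],"spin": -1.44},
  ],
)

```text
time_s: 23.0
ee_pos: [440.4, 27.1, 143.5]
ee_rot: [179.7, 0.2, 123.9]
force: [-0.2, -0.3, 0.4]
gripper_width: 20.0
```

Run:
```python
from h import *
mv((440,25,110),180)
```

```text
delta [-1.6 -1.5 33.5] spin -0.9785674226296646 | pos [440.4  27.1 143.5] [1.7971e+02 1.7000e-01 1.2393e+02] t 23.0 F [-0.2 -0.3  0.4] w 20.0
```

Emit:
apply_moves(
  plan=[
    {"jaw": 0.78,"delta_pos": [-1,-1,0],"spin": -0.18},
    {"jaw": 0.78,"delta_pos": [-2,-1.5,0],"spin": -0.36},
    {"jaw": 0.78,"delta_pos": [-2,-1.5,0],"spin": -0.54},
    {"jaw": 0.78,"delta_pos": [-2,-1.5,0],"spin": -0.72},
    {"jaw": 0.78,"delta_pos": [-2,-1.5,0],"spin": -0.9},
    {"jaw": 0.78,"delta_pos": [-2,-1.5,0],"spin": -0.98},
    {"jaw": 0.78,"delta_pos": [-2,-1.5,15],"spin": -0.98},
    {"jaw": 0.78,"delta_pos": [-2,-1.5,34],"spin": -0.98},
  ],
)

```text
time_s: 24.0
ee_pos: [441.4, 25.5, 109.4]
ee_rot: [180.0, 0.4, -179.7]
force: [-0.7, 0.6, -0.2]
gripper_width: 19.9
```

Run:
```python
from h import *
c=cams.calibration("wrist");im=cams.grab_frame("wrist");cv2.imwrite("pics/o.png",im[:,:,::-1]);np.save("o_cal.npy",c,allow_pickle=True)
mv((455,25,70),180);mv((455,25,18),180)
```

```text
delta [-15.6  -0.5  37. ] spin 0.004615321931920491 | pos [439.4  25.4 107. ] [ 1.7996e+02  1.2000e-01 -1.7974e+02] t 24.05 F [-1.6  0.5 -2.6] w 20.3
delta [-15.6  -0.5  89. ] spin 0.004615321931920491 | pos [439.4  25.4 107. ] [ 1.7996e+02  1.2000e-01 -1.7974e+02] t 24.05 F [-1.6  0.5 -2.6] w 20.3
```

View pics/o.png

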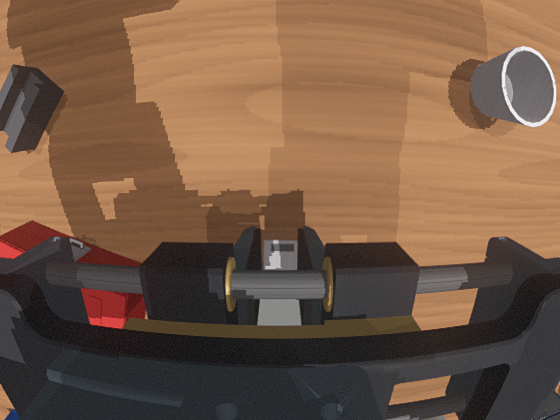

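Emit:
apply_moves(
  plan=[
    {"jaw": 0.78,"delta_pos": [-16,0,20],"spin": 0},
    {"jaw": 0.78,"delta_pos": [-16,0,40],"spin": 0},
    {"jaw": 0.78,"delta_pos": [-16,0,52],"spin": 0},
    {"jaw": 0.78,"delta_pos": [-16,0,60],"spin": 0},
    {"jaw": 0.78,"delta_pos": [-16,0,68],"spin": 0},
    {"jaw": 0.78,"delta_pos": [-16,0,76],"spin": 0},
    {"jaw": 0.78,"delta_pos": [-16,0,84],"spin": 0},
    {"jaw": 0.78,"delta_pos": [-16,0,90],"spin": 0},
  ],
)

```text
time_s: 25.05
ee_pos: [455.2, 25.5, 16.5]
ee_rot: [180.0, 0.1, -179.7]
force: [-0.2, -0.3, -0.3]
gripper_width: 20.0
```

Run:
```python
from h import *
im=cams.grab_frame("wrist");cv2.imwrite("pics/p.png",cv2.resize(im[200:350,200:370,::-1],(680,600)))
im=cams.grab_frame("scene");cv2.imwrite("pics/ps.png",cv2.resize(im[150:300,180:380,::-1],(800,600),interpolation=cv2.INTER_CUBIC))
mv((475,25,14),180)
```

```text
delta [-20.   -0.6   2.4] spin 0.00460787133294005 | pos [455.   25.5  16.4] [ 1.7996e+02  4.0000e-02 -1.7974e+02] t 25.15 F [ 0.4 -1.1 -0.7] w 20.1
```

View pics/p.png

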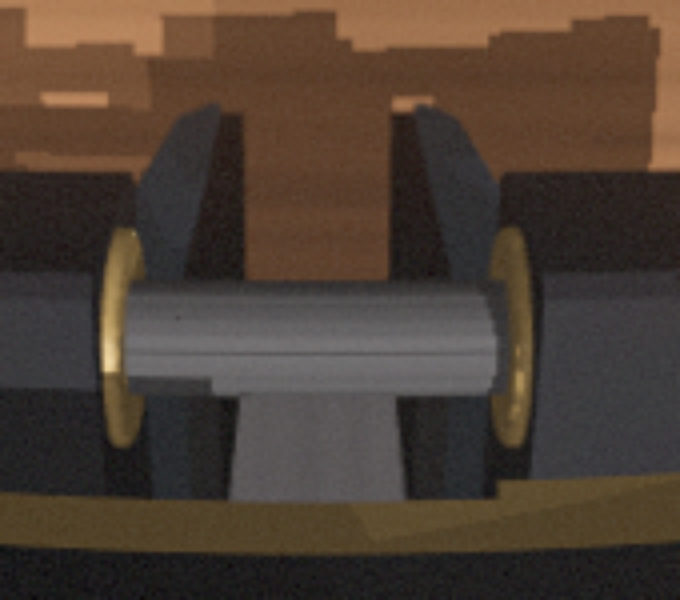

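View pics/ps.png

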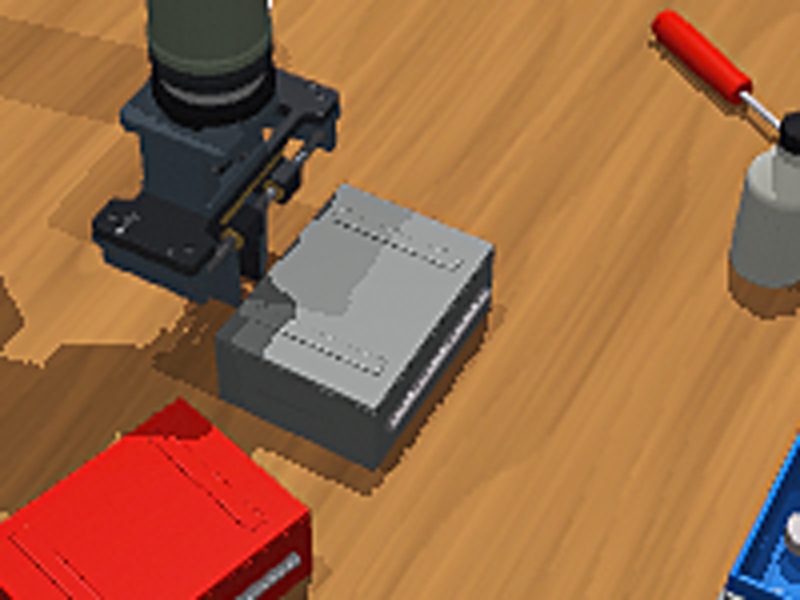

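Emit:
apply_moves(
  plan=[
    {"jaw": 0.78,"delta_pos": [-4,0,1],"spin": 0},
    {"jaw": 0.78,"delta_pos": [-8,0,3],"spin": 0},
    {"jaw": 0.78,"delta_pos": [-11,0,3],"spin": 0},
    {"jaw": 0.78,"delta_pos": [-13,0,3],"spin": 0},
    {"jaw": 0.78,"delta_pos": [-15,0,3],"spin": 0},
    {"jaw": 0.78,"delta_pos": [-16,0,3],"spin": 0},
    {"jaw": 0.78,"delta_pos": [-17,0,3],"spin": 0},
    {"jaw": 0.78,"delta_pos": [-18,0,3],"spin": 0},
  ],
)

```text
time_s: 26.15
ee_pos: [473.0, 25.6, 13.4]
ee_rot: [180.0, 0.0, -179.7]
force: [-0.6, 0.0, 0.0]
gripper_width: 19.8
```

Emit:
apply_moves(
  plan=[
    {"jaw": 0.78,"delta_pos": [-0.5,0,0],"spin": 0},
    {"jaw": 0.78,"delta_pos": [-1,0,0],"spin": 0},
    {"jaw": 0.78,"delta_pos": [-1.5,0,0],"spin": 0},
    {"jaw": 0.78,"delta_pos": [-2,0,0],"spin": 0},
    {"jaw": 0.78,"delta_pos": [-2.5,0,0],"spin": 0},
    {"jaw": 0.78,"delta_pos": [-3,0,0],"spin": 0},
    {"jaw": 0.78,"delta_pos": [-3,0,0],"spin": 0},
    {"jaw": 0.78,"delta_pos": [-3,0,0],"spin": 0},
  ],
)

```text
time_s: 27.15
ee_pos: [473.3, 25.6, 13.2]
ee_rot: [180.0, -0.3, -179.7]
force: [-7.4, 0.1, 5.3]
gripper_width: 20.2
```

Emit:
apply_moves(
  plan=[
    {"jaw": 0.78,"delta_pos": [-4,0,0],"spin": 0},
    {"jaw": 0.78,"delta_pos": [-4,0,0],"spin": 0},
    {"jaw": 0.78,"delta_pos": [10,0,0],"spin": 0},
    {"jaw": 0.78,"delta_pos": [25,0,0],"spin": 0},
    {"jaw": 0.78,"delta_pos": [50,0,-20],"spin": 0},
    {"jaw": 0.78,"delta_pos": [90,0,-60],"spin": 0},
    {"jaw": 0.78,"delta_pos": [120,0,-100],"spin": 0},
    {"jaw": 0.78,"delta_pos": [120,0,-140],"spin": 0},
  ],
)

```text
time_s: 28.15
ee_pos: [351.1, 24.9, 154.6]
ee_rot: [180.0, -0.3, -179.7]
force: [1.0, -0.7, 0.3]
gripper_width: 20.2
```

Run:
```python
from h import *
mv((400,25,200),0)
im=cams.grab_frame("top");cv2.imwrite("pics/q.png",cv2.resize(im[150:270,230:390,::-1],(800,600),interpolation=cv2.INTER_CUBIC))
im=cams.grab_frame("scene");cv2.imwrite("pics/qs.png",cv2.resize(im[150:300,180:380,::-1],(800,600),interpolation=cv2.INTER_CUBIC))
```

```text
delta [-48.9  -0.1 -45.4] spin -3.1366595345957364 | pos [351.1  24.9 154.6] [ 179.97   -0.3  -179.72] t 28.15 F [ 1.  -0.7  0.3] w 20.2
```

View pics/qs.png

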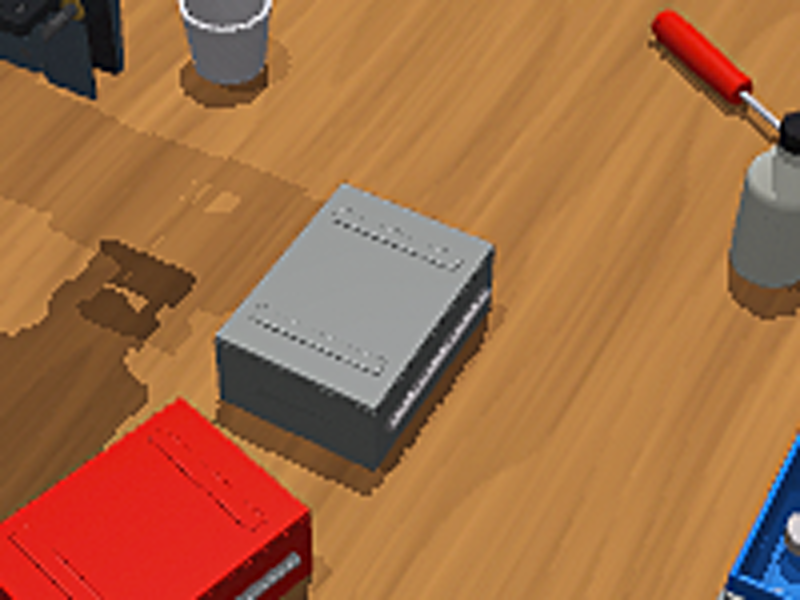

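View pics/q.png

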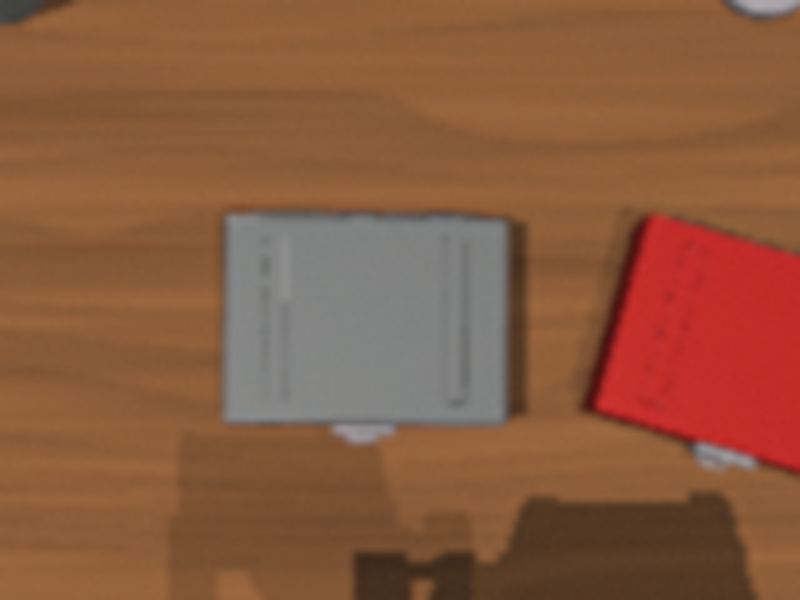

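Emit:
apply_moves(
  plan=[
    {"jaw": 0.78,"delta_pos": [8,0,0],"spin": 0.18},
    {"jaw": 0.78,"delta_pos": [16,0,0],"spin": 0.36},
    {"jaw": 0.78,"delta_pos": [20,0,0],"spin": 0.54},
    {"jaw": 0.78,"delta_pos": [20,0,0],"spin": 0.72},
    {"jaw": 0.78,"delta_pos": [20,0,0],"spin": 0.9},
    {"jaw": 0.78,"delta_pos": [20,0,0],"spin": 1.08},
    {"jaw": 0.78,"delta_pos": [20,0,0],"spin": 1.26},
    {"jaw": 0.78,"delta_pos": [20,0,0],"spin": 1.44},
  ],
)

```text
time_s: 29.25
ee_pos: [336.0, 24.9, 156.4]
ee_rot: [179.7, -0.0, 97.4]
force: [0.0, -0.1, -0.1]
gripper_width: 19.8
```

Emit:
apply_moves(
  plan=[
    {"jaw": 0.78,"delta_pos": [0,0,0],"spin": 0.18},
    {"jaw": 0.78,"delta_pos": [0,0,0],"spin": 0.36},
    {"jaw": 0.78,"delta_pos": [0,0,15],"spin": 0.54},
    {"jaw": 0.78,"delta_pos": [0,0,30],"spin": 0.72},
    {"jaw": 0.78,"delta_pos": [0,0,45],"spin": 0.9},
    {"jaw": 0.78,"delta_pos": [0,0,60],"spin": 1.08},
    {"jaw": 0.78,"delta_pos": [0,0,75],"spin": 1.26},
    {"jaw": 0.78,"delta_pos": [0,0,80],"spin": 1.44},
  ],
)

```text
time_s: 30.25
ee_pos: [335.3, 25.0, 74.8]
ee_rot: [180.0, -0.2, 14.6]
force: [0.4, 0.3, -0.6]
gripper_width: 20.0
```

Run:
```python
from h import *
c=cams.calibration("wrist");im=cams.grab_frame("wrist");cv2.imwrite("pics/r.png",im[:,:,::-1]);np.save("r_cal.npy",c,allow_pickle=True)
mv((400,25,200),0)
```

```text
delta [  62.8   16.  -125.3] spin 0.2506633101040885 | pos [335.2  25.   74.7] [-180.     -0.18   14.36] t 30.3 F [-0.  -0.1 -0.2] w 19.9
```

View pics/r.png

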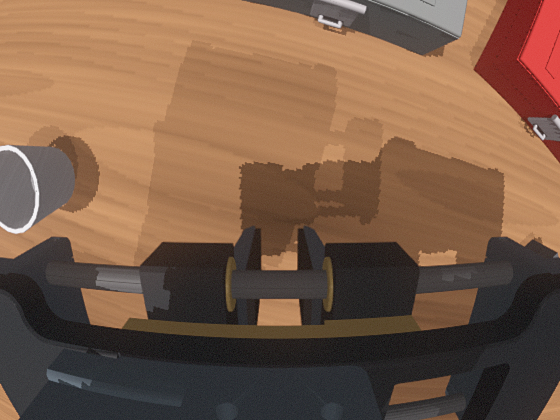

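```bash
python3 -c "
import cv2
im=cv2.imread('pics/r.png');cv2.imwrite('pics/r2.png',cv2.resize(im[0:60,270:480],(798,228)[:2],interpolation=cv2.INTER_CUBIC))
cv2.imwrite('pics/r3.png',cv2.resize(im[0:40,295:395],(800,320),interpolation=cv2.INTER_CUBIC))"
```

```text
(no output)
```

View pics/r2.png

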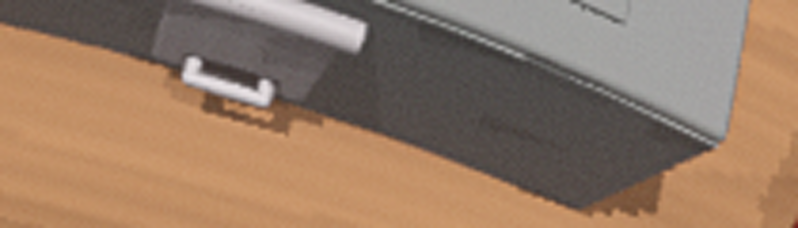

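View pics/r3.png

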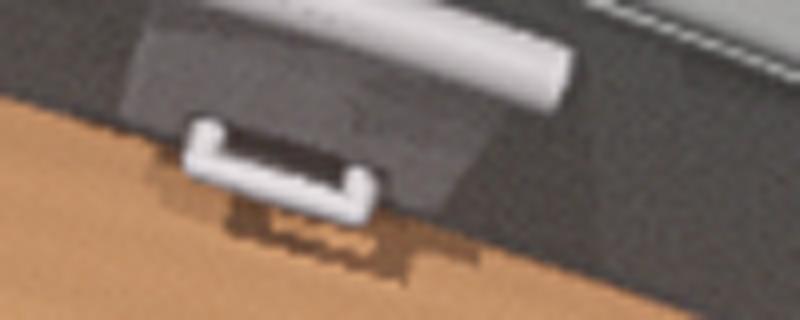

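```bash
python3 -c "
from workcell import env
print(env.state()['time_s'],env.job_done())"
```

```text
the job is handed in; nothing more can be done
30.3 None
```

The job is done and handed in at 30.3 s of the 72 s allowed; no verdict was reported.

- **Gauge:** I took the plug gauge, which lay at (205, 232) in the first top picture. The hexagon bolt at (432, 231) is the look-alike. I laid the gauge in the two V cradles with its long end in the long bay. After release its long end face measured at about (554, 93, 32), within roughly 1 mm of where it belongs.
- **Lid:** To get the gripper in, I first moved the upper shell slightly further back with the gripper's body. I then swung it over slowly from behind, with 2–8 N readings on the way down. I pressed it with about 28 N; the fingertip stopped at z 64.1 mm, and an edge-to-edge fit gives 64 mm. No seam gap shows in the pictures.
- **Hasp:** I folded it down only after the lid was shut and pressed it in with about 7 N. The last close-up shows it flat against the front, with the staple through its slot.
- **Bystanders:** Nothing in the moves touched the other things. The last pictures show only some of them, and those look to be where they were.

No checks failed or disagreed. The seam and the hasp were judged only from pictures and contact heights.

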